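Emergency lid release of a bench centrifuge

ROBOT

A 7-joint arm with a two-finger parallel gripper is mounted at the origin on a cart in front of the work surface, level with it; the furniture and walls round the work are solid. World frame = base frame: x ahead of the robot, y to its left, z up, the work surface at z = 0. Lengths are in m, angles in rad, forces in N, time in s.
With the tool pointing down it reaches from about 0.4 to 0.875 m from the base axis. Payload 19.3 kg.
Tool frame: the origin (TCP) lies on the mounting face of the last link; the fingertips stand 173 mm ahead of it and the grasp point (between the pads) lies 155 mm ahead of it; z points along the fingers, y is the line along which they close (so a half turn about z gives the same grasp; the last joint's range is limited). The gripper opens to 85 mm and grips with 20 to 120 N. Pads are 22 mm wide; open, the fingers measure 114 mm over their backs; the gripper's body (76 mm by 85 mm) begins 54 mm behind the grasp point. The pads swing forward as they close: fully open they stand 13 mm farther back than shut.
Start: joints at [-1.42, 0.521, -0.036, 1.599, 0.021, 1.021, -0.113], TCP at [0.137, 0.61, 0.405] pointing down, gripper open.
Joint ranges: [-2.91, 2.91], [-0.3, 2.13], [-1.5, 1.42], [0.17, 2.43], [-1.26, 4.41], [0.16, 1.93], [-2.52, 2.52]. Speed limits (rad/s): [1.89, 1.89, 2.39, 2.39, 3.01, 3.01, 3.01].

INTERFACE

Orientations are given as [roll, pitch, yaw] about the fixed x, y, z axes, in that order (R = Rz(yaw) Ry(pitch) Rx(roll)).
In Python, from workcell import bot, vision gives the robot as it stands.
- The arm moves only by the shell command python3 -m creep 'ROWS' [FORCE]. ROWS is JSON, a list that holds one entry, the list of rows, each a list of 7 numbers: the opening, from -1 (shut) to 1 (fully open), then the shift along the tool's x, y, z in cm, then the turn, a rotation vector about the tool's x, y, z in rad. In form: [[[grip, tx, ty, tz, rx, ry, rz], ...]]. A call has 1 to 12 rows; each row shifts and turns the commanded pose from where the row before left it, along the tool's axes as they then stand; what a row does not reach is not made up. A row lasts 1/8 s, in which the tool goes at most 62.5 mm and 10.7 degrees, less where a joint would pass 70% of its speed; a pose out of reach is approached as far as the arm can. A call with a gripper value outside its range is refused whole. The fingers move at their own pace and stop on an object; FORCE is the grip in N (left out, the last holds). Time passes only in rows, so rows that do not move let the fingers close. It gives the time, the measured TCP pose, the force, the opening and the grip force at its end, in the units of the state.
- bot.observe(): the state, without advancing time (a new reading comes with each control period).
- vision.grab_frame(name): name is "scene" or "side" or "wrist"; returns a dict with "image" (400x640x3 uint8, blue, green, red), "depth" (400x640 float32, m along the optical axis (not along the pixel's ray), 0 where there is no reading), "fovy" (degrees; the focal length in pixels is half the picture's height over the tangent of half this angle, whatever the lens; pixels are square), "cx", "cy" (the principal point, pixels), "cam_to_world" (4x4, takes a point from camera to world coordinates); the wrist camera has in their place "tool_from_camera" (4x4, takes a point from camera to tool coordinates, whose origin is the TCP and whose axes are the flange's). Camera axes: x right, y down, z forward; pixel columns grow to the right and rows downward; lengths in m; the calibration is good to about 2 mm. A picture is of the moment at which its call begins: read the wrist's pose just before it.
- bot.job_done(): hands the job in; it is judged then, once.
The state is a dict: "clock": time; "qpos": joint angles; "qd": joint speeds; "joint_efforts": joint torques, N m; "position": TCP position; "tool_rot": TCP orientation; "force": force on the tool from outside, world axes, zero at the start; "moment": the same for the moment, N m; "grip_width": finger opening in m; "finger_force": force on a finger pad.
Only numpy, scipy, OpenCV 4.12 (cv2) and the standard library are available. Lean on these libraries where they do the work, as an engineer would, in place of code of your own. Each camera call takes 0.05 s, during which the arm holds its last target. There are 200 camera calls.

TASK

The power has failed and the centrifuge lid is locked: take the thin release rod with the red grip from the tool stand, push it straight down through the orange-edged slot in the centrifuge's top and, keeping hold of it, press the hidden latch tab all the way down so that the lid pops open. Then hang the rod back upright in the tool stand, its collar resting on the top, and let go. Touch the centrifuge with the rod only, never with the gripper or arm.

Things in the scene. Friction and masses are not known exactly. Their poses are not given: they have to be found in the camera images.
- release_rod: Release rod, loose, 90 g, 125 mm long. Origin: its lower tip; z up along it. Round 8 mm steel shaft (0 to 75 mm up), 36 mm wide steel collar (75 to 79), red grip 18 mm square, faces across x and y (79 to 125). Hangs upright in the stand, collar on its top, tip 10 mm above the bench, x along the stand's. Not the rotor key beside it: blue 24 mm grip, thick 14 mm square shaft.
- tool_stand: Aluminium tool stand, fixed, 70 x 150 mm, top at 85 mm. Origin: centre of its underside, on the bench; z up, row of tools along y. Its 10 mm thick top has two square through holes, 22 x 22 mm, at x = 0, y = +35 and -35 mm: the release rod hangs in one, the rotor key in the other (which is which varies).
- centrifuge: White bench centrifuge, fixed, 200 x 170 mm, deck 90 mm high. Origin: centre of its underside, on the bench; z up, front (display) to -x. Orange-edged slot in the deck, open above: 20 mm (x) by 50 mm (y), centre x -65 mm, y 0. Behind it a grey hinged lid, x -18 to +94 mm, 104 mm high, its clear dome 114; when the latch goes down the lid's front rises 20 mm and stays.
- latch_tab (a joint): Hidden latch tab, value in m: 0 up (start, lid locked), 0.012 fully down at its stop (lid popped open). It fills the whole slot; its flat top lies 25 mm below the deck when up, 37 mm when down. It moves straight down against about 8 N and stays where it is left.
Mind the look-alikes: they are no part of the job. Of the things like the release_rod, leave any that is purple or yellow; of the rest the smaller one is meant.

How it is judged:
By the outcome, as a careful person would: the job done as asked, in the order asked, and still so for the second after the job is handed in, with the robot touching nothing.
It also fails if it takes over 48 s, if anything falls off the work surface, if the arm or the gripper's body presses on something with over 40 N, if the wrist force passes 120 N, or if a joint passes its speed limit or range.

## Working session

There is one attempt and no reset: what is moved stays moved. The work goes in short steps, Python scripts to look and compute and a shell command to move; the robot and the scene stay as the last step left them, time stands still between calls to the robot, and variables do not carry over. Pictures are saved under pics/ and viewed, at most 10 in all, crops included, and the job is handed in when it is done.

```bash
ls; mkdir -p pics; python3 - <<'E'
from workcell import bot, vision
import cv2,numpy as np
print(bot.observe())
for n in("scene","side"):
    f=vision.grab_frame(n); cv2.imwrite(f"pics/{n}0.png",f["image"]); np.savez(f"{n}0.npz",**f)
    print(n,f["fovy"],f["cx"],f["cy"],np.round(f["cam_to_world"],3).tolist(),(f["depth"]>0).mean())
E
```

```text
pics
{'clock': 0.0, 'qpos': array([-1.42021986,  0.52202338, -0.03631017,  1.5999599 ,  0.02118947,
        1.02110801, -0.11277017]), 'qd': array([ 0.00058213, -0.00098569,  0.0005365 , -0.00012318, -0.00121609,
        0.00229478,  0.00118682]), 'joint_efforts': array([-1.92069347e-03, -9.27109909e+01,  1.97904512e+00, -3.69920862e+01,
        1.76479697e-02,  8.13380844e-03, -2.13418923e-05]), 'position': array([0.13686787, 0.60970129, 0.40413721]), 'tool_rot': array([-3.14048137e+00,  7.83052370e-05,  2.92081477e+00]), 'force': array([-0.64155808, -0.42315212,  0.64303373]), 'moment': array([ 0.02633269, -0.0525833 ,  0.05624211]), 'finger_force': 0.0, 'grip_width': 0.08557684796325263}
scene 46.01055024993533 318.94831979659835 191.1659119991938 [[0.608, -0.567, 0.556, -0.108], [-0.794, -0.44, 0.42, -0.61], [0.007, -0.697, -0.717, 0.859], [0.0, 0.0, 0.0, 1.0]] 0.99585546875
side 51.21652158586316 323.9894424344972 194.9294644438236 [[-0.98, -0.108, 0.168, 0.369], [-0.198, 0.614, -0.764, 0.525], [-0.021, -0.782, -0.623, 0.616], [0.0, 0.0, 0.0, 1.0]] 0.9960078125
```

View pics/scene0.png

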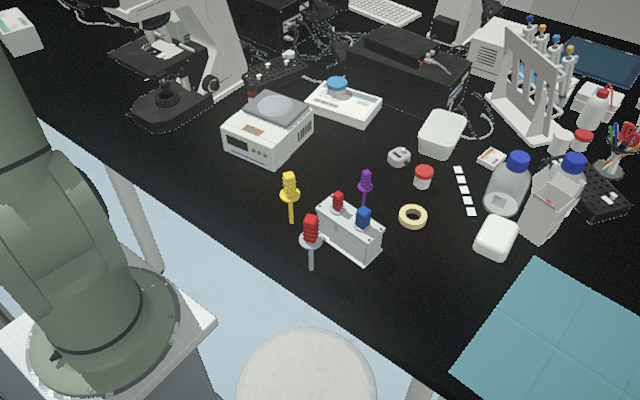

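View pics/side0.png

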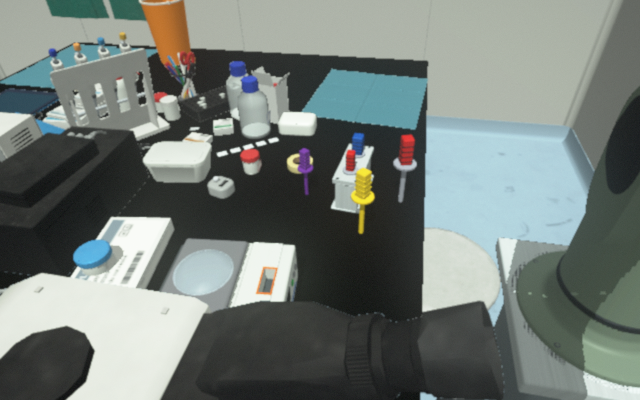

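Scene view: candidates for the rod are the red one in the stand (338,203), a larger red one standing free (310,235), yellow (290,195) and purple (365,185). The blue one (363,218) is the key. Excluding purple and yellow, the smaller red one, in the stand, fits. The centrifuge is at (265,130), with its orange slot near (258,128) in scene and (267,280) in side. Next I'll measure and take a confirming crop.

```bash
cat > h.py <<'E'
import numpy as np,cv2
def load(n): return dict(np.load(n+".npz"))
def ray(f,uv,T=None):
    T=f["cam_to_world"] if T is None else T
    fl=200/np.tan(np.radians(f["fovy"])/2)
    uv=np.atleast_2d(uv).astype(float)
    d=np.c_[(uv[:,0]-f["cx"])/fl,(uv[:,1]-f["cy"])/fl,np.ones(len(uv))]
    return T[:3,3],d@T[:3,:3].T
def plane(f,uv,z,T=None):
    o,d=ray(f,uv,T); return o+d*((z-o[2])/d[:,2])[:,None]
def tri(r1,r2):
    (o1,d1),(o2,d2)=r1,r2; d1=d1[0];d2=d2[0]
    s,_,_,_=np.linalg.lstsq(np.c_[d1,-d2],o2-o1,rcond=None)
    a=o1+s[0]*d1;b=o2+s[1]*d2
    return (a+b)/2,np.linalg.norm(a-b)
def pts(f,uv,T=None):
    T=f["cam_to_world"] if T is None else T
    o,d=ray(f,uv,T); uv=np.atleast_2d(uv).astype(int)
    return o+d*f["depth"][uv[:,1],uv[:,0]][:,None]
def blobs(f,lo,hi,amin=15):
    h=cv2.cvtColor(f["image"],cv2.COLOR_BGR2HSV)
    m=cv2.inRange(h,np.array(lo),np.array(hi))
    n,l,s,c=cv2.connectedComponentsWithStats(m)
    return [(c[i],s[i],np.argwhere(l==i)[:,::-1]) for i in range(1,n) if s[i][4]>=amin]
RED=((0,150,60),(5,255,255));BLUE=((105,150,60),(125,255,255));ORA=((6,130,120),(16,255,255))
E
python3 - <<'E'
from h import *
for n in("scene0","side0"):
    f=load(n)
    for k,c in(("red",RED),("blue",BLUE),("orange",ORA)):
        for cc,s,p in blobs(f,*c):
            q=pts(f,p); print(n,k,cc.round(1),s,"med",np.median(q,0).round(3),"z",np.percentile(q[:,2],[2,98]).round(3))
    x,y,w,h=((240,160,180,120) if n=="scene0" else (290,120,150,120))
    if n=="scene0": a=cv2.resize(f["image"][y:y+h,x:x+w],(450,300),interpolation=2); b=cv2.resize(f["image"][85:175,210:345],(450,300),interpolation=2)
    else: c=cv2.resize(f["image"][120:220,290:440],(450,300)); d=cv2.resize(f["image"][230:320,160:310],(450,270))
cv2.imwrite("pics/crop0.png",cv2.resize(np.vstack([np.hstack([a,b]),np.hstack([c,np.pad(d,((0,30),(0,0),(0,0)))])]),(800,533)))
E
```

```text
scene0 red [602.5  93. ] [597  89  12   9  71] med [ 1.244 -0.567  0.121] z [0.11  0.128]
scene0 red [629.  133.8] [618 123  22  24 225] med [ 1.066 -0.666  0.138] z [0.001 0.165]
scene0 red [585.4 130.9] [579 128  13   8  21] med [ 1.147 -0.575  0.052] z [-0.     0.538]
scene0 red [581.6 137.9] [574 132  18  10  60] med [ 1.116 -0.575  0.048] z [0.041 0.053]
scene0 red [422.7 176.7] [416 173  15   6  24] med [ 0.718 -0.309  0.047] z [0.041 0.051]
scene0 red [337.8 199. ] [333 190  11  20 144] med [ 0.467 -0.226  0.122] z [-0.001  0.137]
scene0 red [310.1 226.1] [303 213  15  29 313] med [ 0.348 -0.243  0.162] z [0.    0.173]
scene0 blue [529.7  18.3] [527  15   7   7  28] med [ 1.205 -0.324  0.277] z [0.    0.283]
scene0 blue [615.7 134.3] [615 124   3  23  41] med [ 1.103 -0.642  0.105] z [0.001 0.126]
scene0 blue [573.1 163.1] [561 151  25  23 354] med [ 0.847 -0.592  0.157] z [0.001 0.167]
scene0 blue [516.5 164.4] [507 152  22  21 183] med [ 0.772 -0.496  0.155] z [0.137 0.167]
scene0 blue [363.5 211.2] [357 206  14  13 112] med [ 0.465 -0.292  0.134] z [-0.001  0.137]
side0 red
[... 449 characters left out ...]
2.5 51.9] [50 49  6  7 26] med [ 1.208 -0.318  0.277] z [0.268 0.281]
side0 blue [237.  68.] [230  61  15  15 163] med [ 0.858 -0.573  0.157] z [0.137 0.166]
side0 blue [249.   83.6] [242  76  15  16 192] med [ 0.785 -0.472  0.157] z [0.137 0.167]
side0 blue [357.7 141.5] [352 133  12  21 184] med [ 0.465 -0.28   0.126] z [0.095 0.136]
side0 orange [155.2   0.5] [145   0  22   3  42] med [ 1.349 -1.022  0.216] z [0.207 0.229]
side0 orange [168.1  29.5] [ 142    1   49   64 1944] med [ 1.269 -0.935  0.141] z [0.021 0.225]
side0 orange [76.8 46.4] [74 43  6  7 25] med [ 1.175 -0.36   0.276] z [0.268 0.281]
side0 orange [266.6 289.3] [257 278  18  16  48] med [0.548 0.136 0.091] z [0.089 0.093]
```

View pics/crop0.png

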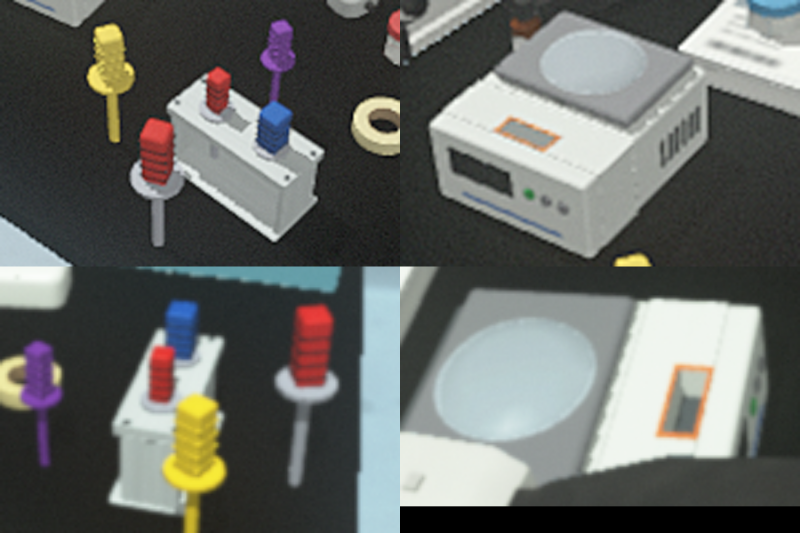

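The crop confirms it: the small red-grip rod hangs in the stand beside the blue key, while the larger red one stands free in front. Yellow and purple are to be left alone. Next I'll check obstacles and refine the measurements by two-view rays.

```bash
python3 - <<'E'
from h import *
a,b=load("scene0"),load("side0")
for k,c in(("yel",((22,150,60),(32,255,255))),("pur",((130,80,40),(160,255,255)))):
  for f,n in((a,"scene"),(b,"side")):
    for cc,s,p in blobs(f,*c,40): q=pts(f,p); print(n,k,cc.round(),np.median(q,0).round(3),np.percentile(q[:,2],98).round(3))
# top-centre of the grips: mean of upper rows
for k,ua,ub in(("red",(337.8,199),(350.1,159.9)),("blue",(363.5,211.2),(357.7,141.5))):
    print(k,"centroid tri",tri(ray(a,ua),ray(b,ub)))
# slot orange loose
for f,n in((a,"scene"),(b,"side")):
    x,y,w,h=((235,115,45,30) if n=="scene" else (250,255,40,45))
    g=dict(f); m=np.zeros_like(f["image"]); m[y:y+h,x:x+w]=f["image"][y:y+h,x:x+w]; g["image"]=m
    hs=cv2.cvtColor(m,cv2.COLOR_BGR2HSV); p=np.argwhere((hs[...,0]<20)&(hs[...,1]>80)&(hs[...,2]>90))[:,::-1]
    q=plane(g,p,0.09); r=cv2.minAreaRect((q[:,:2]*1000).astype(np.float32)); print(n,len(p),r, p.mean(0), pts(f,p)[:,2].round(3)[:5])
# height map
P=[]
for f in(a,b):
    v,u=np.mgrid[0:400,0:640]; uv=np.c_[u.ravel(),v.ravel()]; uv=uv[f["depth"].ravel()>0]; P.append(pts(f,uv))
P=np.vstack(P)
print("y cols",np.arange(0.75,-0.55,-0.1).round(2))
for x in np.arange(0.1,1.0,0.1):
    print(round(x,1),[int(1000*np.percentile(z,99)) if len(z:=P[(P[:,0]>x)&(P[:,0]<x+.1)&(P[:,1]<y)&(P[:,1]>y-.1),2])>5 else -1 for y in np.arange(0.75,-0.55,-0.1)])
E
```

```text
side yel [363. 195.] [ 0.432 -0.112  0.108] 0.161
scene pur [365. 184.] [ 0.571 -0.229  0.083] 0.126
side pur [305. 167.] [ 0.576 -0.222  0.081] 0.125
red centroid tri (array([ 0.47384708, -0.2207306 ,  0.11374539]), np.float64(0.00306932974402514))
blue centroid tri (array([ 0.46878407, -0.28810717,  0.12193787]), np.float64(0.00820897110183866))
scene 40 ((558.7987670898438, 112.45687866210938), (22.97940444946289, 54.51051330566406), 6.924684524536133) [252.525 129.975] [0.089 0.091 0.092 0.09  0.092]
side 154 ((557.8674926757812, 112.18141174316406), (24.416494369506836, 55.86051940917969), 6.221107482910156) [266.44805195 281.11038961] [0.092 0.092 0.092 0.089 0.091]
y cols [ 0.75  0.65  0.55  0.45  0.35  0.25  0.15  0.05 -0.05 -0.15 -0.25 -0.35
 -0.45]
0.1 [-1, -1, -1, -1, -1, 1, 12, 15, 12, 1, -277, -277, -276]
0.2 [-1, -2, 0, 0, 3, -2, -5, -2, -1, -6, -5, -2, 1]
0.3 [3, 2, 3, 472, 3, 3, 3, 3, 2, 172, 142, 3, 3]
0.4 [3, 3, 425, 444, 199, 3, 2, 2, 161, 134, 135, 3, 3]
0.5 [3, 3, 432, 432, 3, 100, 92, 91, 3, 125, 19, 15, 3]
0.6 [3, 2, 270, 407, 81, 113, 115, 103, 3, 3, 19, 19, 44]
0.7 [-1, -1, 198, 293, 67, 105, 110, 87, 3, 34, 54, 100, 166]
0.8 [110, -1, -1, 131, 104, 5, 74, 37, 34, 66, 66, 78, 165]
0.9 [-1, 2, 11, 43, 104, 33, 139, 169, 177, 139, 66, 19, 46]
```

```bash
python3 - <<'E'
from h import *
P=[]
for n in("scene0","side0"):
    f=load(n); v,u=np.mgrid[0:400,0:640]; uv=np.c_[u.ravel(),v.ravel()]; uv=uv[f["depth"].ravel()>0]; P.append(pts(f,uv))
P=np.vstack(P); P=P[P[:,2]>0.12]
ys=np.arange(0.6,0.2,-0.04); print(ys.round(2))
for x in np.arange(0.2,0.8,0.04):
    print(round(x,2),[int(1000*np.percentile(z,98)) if len(z:=P[(P[:,0]>x)&(P[:,0]<x+.04)&(P[:,1]<y)&(P[:,1]>y-.04),2])>3 else 0 for y in ys])
E
```

```text
[0.6  0.56 0.52 0.48 0.44 0.4  0.36 0.32 0.28 0.24]
0.2 [0, 0, 0, 0, 0, 0, 0, 0, 0, 0]
0.24 [0, 0, 0, 0, 0, 0, 0, 0, 0, 0]
0.28 [0, 0, 0, 0, 448, 0, 0, 0, 0, 0]
0.32 [0, 0, 0, 0, 472, 461, 0, 0, 0, 0]
0.36 [0, 0, 0, 0, 454, 443, 0, 0, 0, 0]
0.4 [0, 0, 0, 436, 445, 443, 0, 0, 0, 0]
0.44 [0, 203, 340, 426, 429, 429, 201, 0, 0, 0]
0.48 [0, 203, 203, 432, 431, 426, 202, 0, 0, 0]
0.52 [0, 203, 205, 432, 432, 426, 201, 0, 0, 0]
0.56 [0, 202, 204, 205, 426, 425, 201, 0, 0, 0]
0.6 [0, 208, 207, 212, 409, 409, 0, 0, 0, 0]
0.64 [0, 0, 264, 280, 304, 321, 0, 0, 0, 0]
0.68 [0, 0, 239, 236, 237, 305, 0, 0, 0, 0]
0.72 [0, 0, 0, 0, 0, 291, 0, 0, 0, 0]
0.76 [0, 0, 0, 0, 0, 277, 0, 0, 0, 0]
0.8 [0, 0, 0, 0, 0, 157, 0, 0, 0, 0]
```

```bash
python3 -m creep '[[[1,0,0,-4,0,0,0.169],[1,0,0,-4,0,0,0.169],[1,0,0,-4,0,0,0.169],[1,0,0,-4,0,0,0.169],[1,0,0,-4,0,0,0.169],[1,0,0,-4,0,0,0.169],[1,0,0,-4,0,0,0.169],[1,0,0,-4,0,0,0.167]]]' 30; python3 -c "
from workcell import bot; s=bot.observe(); print(s['qpos'])"
```

```text
clock: 1.1
position: [0.1368, 0.6097, 0.7258]
tool_rot: [-3.142, 0.0, 1.565]
force: [0.2, 0.4, -0.1]
grip_width: 0.0854
finger_force: 0.0
[-1.60679894  0.41164313  0.28845728  1.00555048 -0.1156162   1.7389702
 -1.36614352]
```

```bash
python3 -m creep '[[[1,-3.8,2.2,0,0,0,0],[1,-3.8,2.2,0,0,0,0],[1,-3.8,2.2,0,0,0,0],[1,-3.8,2.2,0,0,0,0],[1,-3.8,2.2,0,0,0,0],[1,-4.3,3.3,0,0,0,0],[1,-4.3,3.3,0,0,0,0],[1,-4.3,3.3,0,0,0,0],[1,-4.3,3.3,0,0,0,0],[1,-4.3,3.3,0,0,0,0],[1,-4.3,3.3,0,0,0,0],[1,-4.3,3.3,0,0,0,0]]]'; python3 -c "
from workcell import bot,vision; s=bot.observe(); print(s['qpos']); import numpy as np
f=vision.grab_frame('wrist'); print(f['tool_from_camera'].round(3).tolist(),f['fovy'])"
```

```text
clock: 2.6
position: [0.4785, 0.1172, 0.7247]
tool_rot: [3.142, -0.0, 1.571]
force: [1.3, 1.5, -0.4]
grip_width: 0.0853
finger_force: 0.0
[-0.95144176  0.14818147  0.71745183  1.38384895 -0.09781     1.64523366
 -0.24625002]
[[-0.001, -0.951, -0.309, 0.08], [1.0, -0.001, -0.0, -0.0], [-0.0, -0.309, 0.951, 0.031], [0.0, 0.0, 0.0, 1.0]] 63.369038726977145
```

```bash
python3 -m creep '[[[1,0.2,1.5,5.5,0,0,0],[1,0.2,1.5,5.5,0,0,0],[1,0.3,1.5,5.5,0,0,0],[1,0.3,1.5,5.5,0,0,0],[1,0.3,1.6,5.5,0,0,0],[1,0,0,0,0,0,0],[1,0,0,0,0,0,0]]]'; cat > w.py <<'E'
import sys,cv2,numpy as np
from workcell import bot,vision
from scipy.spatial.transform import Rotation as R
n=sys.argv[1]; s=bot.observe(); f=vision.grab_frame("wrist")
T=np.eye(4); T[:3,:3]=R.from_euler("xyz",s["tool_rot"]).as_matrix(); T[:3,3]=s["position"]
f["cam_to_world"]=T@f["tool_from_camera"]; np.savez(n,**f); cv2.imwrite(f"pics/{n}.png",f["image"]); print(s["position"].round(4),s["qpos"].round(2))
E
python3 w.py w1
```

```text
clock: 3.52
position: [0.554, 0.1315, 0.4514]
tool_rot: [3.14, -0.0, 1.57]
force: [0.9, -0.1, 0.2]
grip_width: 0.0854
finger_force: 0.0
[0.554  0.1315 0.4514] [-0.79  0.45  0.65  1.72 -0.31  1.07 -0.05]
```

View pics/w1.png

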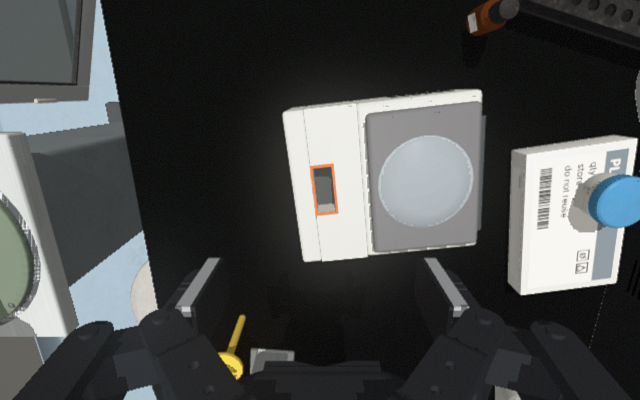

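Wrist view: the slot's orange frame is centred at about (325,190), the display side of the centrifuge points to -x, and the lid is on the right. Next I'll measure the slot and move over the stand.

```bash
cat > slot.py <<'E'
from h import *
f=load("w1"); hs=cv2.cvtColor(f["image"],cv2.COLOR_BGR2HSV)
m=(hs[...,0]<20)&(hs[...,1]>110)&(hs[...,2]>110); m[:150]=0;m[230:]=0;m[:,:290]=0;m[:,360:]=0
p=np.argwhere(m)[:,::-1]
for z in(.088,.09,.092):
    print(z,cv2.minAreaRect((plane(f,p,z)[:,:2]*1000).astype(np.float32)))
c=np.array(cv2.minAreaRect(p.astype(np.float32))[0]); print(c,np.median(pts(f,p),0))
b=load("side0"); x,y,w,h=250,255,40,45; hs=cv2.cvtColor(b["image"],cv2.COLOR_BGR2HSV)[y:y+h,x:x+w]
q=np.argwhere((hs[...,0]<20)&(hs[...,1]>80)&(hs[...,2]>90))[:,::-1]+[x,y]
cb=np.array(cv2.minAreaRect(q.astype(np.float32))[0]); print(cb,tri(ray(f,c),ray(b,cb)))
E
python3 slot.py
python3 -m creep '[[[1,-4.6,-1.2,0,0,0,0],[1,-4.6,-1.2,0,0,0,0],[1,-4.6,-1.2,0,0,0,0],[1,-4.6,-1.2,0,0,0,0],[1,-4.6,-1.2,0,0,0,0],[1,-4.6,-1.2,0,0,0,0],[1,-4.6,-1.2,0,0,0,0],[1,0,0,0,0,0,0],[1,0,0,0,0,0,0]]]'; python3 w.py w2
```

```text
0.088 ((556.5415649414062, 111.22903442382812), (24.649646759033203, 55.6240119934082), 6.128891944885254)
0.09 ((556.5254516601562, 111.82986450195312), (24.501312255859375, 55.289180755615234), 6.129130840301514)
0.092 ((556.5093383789062, 112.4306869506836), (24.35289764404297, 54.95437240600586), 6.12906551361084)
[323.62875366 189.28713989] [0.55556791 0.11532157 0.09062576]
[266.50003052 280.50003052] (array([0.55691604, 0.11319754, 0.0904894 ]), np.float64(0.0017366761777847283))
clock: 4.7
position: [0.47, -0.1899, 0.451]
tool_rot: [3.139, -0.001, 1.571]
force: [-0.3, 0.4, -0.7]
grip_width: 0.0855
finger_force: 0.0
[ 0.47   -0.1899  0.451 ] [-0.29  0.35  0.73  1.88 -0.27  1.02  0.55]
```

View pics/w2.png

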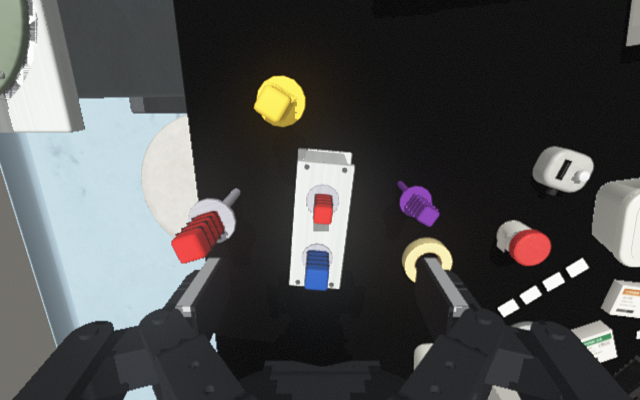

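Wrist view: the stand's top spans (297,150)–(352,288). The small red grip is at (322,208), the blue key at (317,270), the big red at (195,240), yellow at (278,102) and purple at (420,205). Next I'll compute the stand pose and take a second, lower view.

```bash
python3 -m creep '[[[1,-1.5,0,3.6,0,0,0],[1,-1.5,0,3.7,0,0,0],[1,0,0,3.7,0,0,0],[1,0,0,0,0,0,0],[1,0,0,0,0,0,0]]]'; python3 w.py w3
cat > rod.py <<'E'
from h import *
import sys
T=[]
for n in sys.argv[1:]:
    f=load(n)
    hs=cv2.cvtColor(f["image"],cv2.COLOR_BGR2HSV); v,u=np.mgrid[0:400,0:640]
    W=pts(f,np.c_[u.ravel(),v.ravel()]); 
    near=(abs(W[:,0]-.467)<.1)&(abs(W[:,1]+.25)<.12)
    m=near&(abs(W[:,2]-.085)<.006); p=np.c_[u.ravel(),v.ravel()][m]
    im=np.zeros((400,640),np.uint8); im[p[:,1],p[:,0]]=255
    c=max(cv2.findContours(im,0,2)[0],key=cv2.contourArea)[:,0]
    print(n,"stand",np.median(W[m],0)[2].round(4),cv2.minAreaRect((plane(f,c,.085)[:,:2]*1000).astype(np.float32)))
    for k,cl in(("red",RED),("blue",BLUE)):
        for cc,s,q in blobs(f,*cl,60):
            X=pts(f,q); 
            if abs(np.median(X[:,0])-.467)>.05 or abs(np.median(X[:,1])+.25)>.1: continue
            t=q[X[:,2]>np.percentile(X[:,2],95)-.004]
            zt=np.median(X[X[:,2]>np.percentile(X[:,2],95)-.004,2])
            r=cv2.minAreaRect((plane(f,t,zt)[:,:2]*1000).astype(np.float32)); r2=cv2.minAreaRect(t.astype(np.float32))
            print(k,"ztop",zt.round(4),"top rect",r,"px",r2[0]); T.append((k,f,r2[0]))
for k in("red","blue"):
    L=[t for t in T if t[0]==k]
    if len(L)>1: print(k,"tri",tri(ray(L[0][1],L[0][2]),ray(L[1][1],L[1][2])))
E
python3 rod.py w2 w3
```

```text
clock: 5.38
position: [0.4705, -0.2198, 0.3411]
tool_rot: [3.14, 0.0, 1.572]
force: [0.3, -0.3, -0.2]
grip_width: 0.0854
finger_force: 0.0
[ 0.4705 -0.2198  0.3411] [-0.13  0.52  0.63  1.96 -0.42  0.79  0.73]
w2 stand 0.0849 ((467.9283447265625, -256.1739501953125), (151.15487670898438, 59.91617965698242), 84.70454406738281)
red ztop 0.1345 top rect ((471.2387390136719, -216.83558654785156), (24.011463165283203, 16.048524856567383), 89.53282165527344) px (322.5, 211.0)
blue ztop 0.1345 top rect ((464.7704162597656, -288.66278076171875), (27.2625675201416, 22.04416847229004), 85.24917602539062) px (316.1264343261719, 277.8558654785156)
w3 stand 0.0848 ((468.0096740722656, -256.17889404296875), (150.95452880859375, 59.92012023925781), 84.69355010986328)
red ztop 0.109 top rect ((471.7745056152344, -213.1171112060547), (1.6291511058807373, 15.239229202270508), 84.91378784179688) px (323.5173034667969, 207.79310607910156)
red ztop 0.118 top rect ((472.0308837890625, -213.14578247070312), (1.7534717321395874, 15.258034706115723), 85.90015411376953) px (324.0199279785156, 212.7013397216797
[... 308 characters left out ...]
0295410156, 294.5098571777344)
blue ztop 0.1184 top rect ((465.951416015625, -279.62738037109375), (3.7213425636291504, 21.038484573364258), 85.72196197509766) px (315.0369873046875, 302.4085388183594)
blue ztop 0.1253 top rect ((464.9963073730469, -279.4808044433594), (2.3980088233947754, 19.603397369384766), 89.93631744384766) px (313.5, 308.5)
blue ztop 0.1345 top rect ((464.5600280761719, -290.75213623046875), (22.827951431274414, 23.12975311279297), 87.19328308105469) px (312.690673828125, 331.4494323730469)
red tri (array([0.46408818, 0.22142631, 1.30959761]), np.float64(0.002852180969963307))
blue tri (array([ 0.4580443 , -0.52437991, -0.2435419 ]), np.float64(0.00012705393711626958))
```

View pics/w3.png

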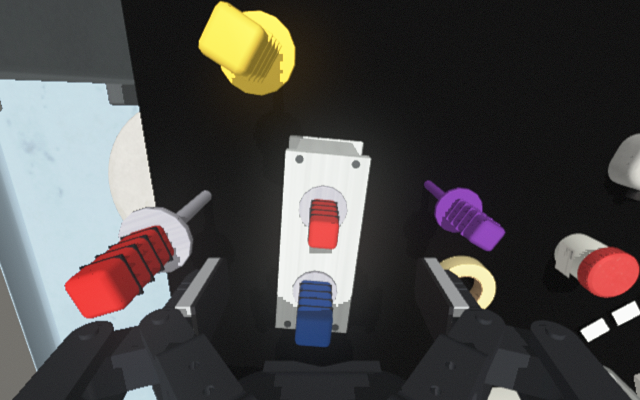

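The view shows the rod grip's top at (323,234), height 0.1344. The stand is centred at (0.468,-0.256) with yaw -5.3°, which predicts the hole at (0.4712,-0.2213); the grip top measures (0.4712,-0.2204), so they agree. Now the grasp.

```bash
python3 -m creep '[[[1,0,0,0,0,0,0.093],[1,-0.1,0.1,2.4,0,0,0],[1,0,0,2.4,0,0,0],[1,0,0,1.8,0,0,0],[1,0,0,0.5,0,0,0],[1,0,0,0,0,0,0],[-1,0,0,0,0,0,0],[-1,0,0,0,0,0,0],[-1,0,0,0,0,0,0],[-1,0,0,0,0,0,0],[-1,0,0,0,0,0,0],[-1,0,0,0,0,0,0]]]' 60
```

```text
clock: 6.92
position: [0.4708, -0.2213, 0.2689]
tool_rot: [3.141, -0.0, 1.478]
force: [-1.0, 0.8, 5.4]
grip_width: 0.0173
finger_force: 58.3
```

```bash
python3 -m creep '[[[-1,0,0,-1,0,0,0],[-1,0,0,-2,0,0,0],[-1,0,0,-3,0,0,0],[-1,0,0,-4,0,0,0],[-1,0,0,-4,0,0,0],[-1,0,0,-4,0,0,0],[-1,0,0,0,0,0,0],[-1,0,0,0,0,0,0]]]'; python3 w.py w4; python3 - <<'E'
from h import *
from workcell import vision
im=cv2.imread("pics/w4.png"); a=im[100:400,170:470]; out=[cv2.resize(a,(400,400))]
for n,c in(("scene",(280,120)),("side",(280,60))):
    f=vision.grab_frame(n); np.savez(n+"1",**f); x,y=c; out.append(cv2.resize(f["image"][y:y+150,x:x+150],(400,400),interpolation=2))
cv2.imwrite("pics/held.png",cv2.resize(np.hstack(out),(800,267)))
E
```

```text
clock: 7.92
position: [0.4705, -0.2211, 0.4484]
tool_rot: [-3.141, -0.0, 1.478]
force: [-0.5, 0.4, -1.7]
grip_width: 0.017
finger_force: 58.8
[ 0.4705 -0.2211  0.4484] [-0.25  0.39  0.77  1.85 -0.31  1.03  0.55]
```

View pics/held.png

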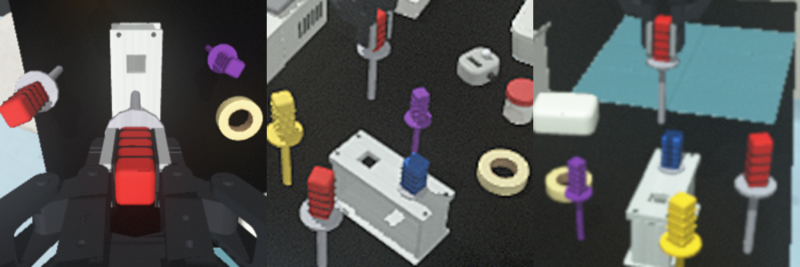

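The rod is held, hanging straight under the fingers (scene crop about (372,70), side crop about (662,90)), and the hole is now empty. Next I'll measure the tilt and tip.

```bash
cat > tilt.py <<'E'
from h import *
import sys
R=[]
for n in sys.argv[1:3]:
    f=load(n); v,u=np.mgrid[0:400,0:640]; uv=np.c_[u.ravel(),v.ravel()]; W=pts(f,uv)
    x,y=float(sys.argv[3]),float(sys.argv[4]); zt=float(sys.argv[5])
    m=(abs(W[:,0]-x)<.03)&(abs(W[:,1]-y)<.03)&(W[:,2]>zt-.02)&(W[:,2]<zt+.072)
    X,p=W[m],uv[m]; lo=p[X[:,2]<zt+.025].mean(0); hi=p[X[:,2]>zt+.05].mean(0)
    print(n,len(X),X[:,2].min().round(4),np.median(X[X[:,2]<zt+.025],0).round(4),np.median(X[X[:,2]>zt+.05],0).round(4))
    vx,vy,x0,y0=cv2.fitLine(p.astype(np.float32),cv2.DIST_HUBER,0,.01,.01).ravel()
    o,d=ray(f,[[x0,y0],[x0+40*vx,y0+40*vy]]); R.append((np.cross(d[0],d[1]),o))
(n1,o1),(n2,o2)=R; n1/=np.linalg.norm(n1);n2/=np.linalg.norm(n2)
for z in(zt,zt+.07): print("axis at z",z,np.linalg.solve(np.array([n1[:2],n2[:2]]),[n1@o1-n1[2]*z,n2@o2-n2[2]*z]).round(4))
E
python3 tilt.py scene1 side1 0.4705 -0.221 0.19
```

```text
scene1 86 0.1914 [ 0.4677 -0.2235  0.2027] [ 0.4664 -0.2232  0.2466]
side1 118 0.1918 [ 0.4716 -0.2183  0.2034] [ 0.4727 -0.2181  0.2489]
axis at z 0.19 [ 0.4722 -0.2203]
axis at z 0.26 [ 0.4732 -0.2182]
```

```bash
python3 -m creep '[[[-1,4.85,0.77,0,0,0,0],[-1,4.85,0.77,0,0,0,0],[-1,4.85,0.77,0,0,0,0],[-1,4.85,0.77,0,0,0,0],[-1,4.85,0.77,0,0,0,0],[-1,4.85,0.77,0,0,0,0],[-1,4.86,0.75,0,0,0,0],[-1,0,0,0,0,0,0],[-1,0,0,4,0,0,0],[-1,0,0,3.4,0,0,0],[-1,0,0,0,0,0,0],[-1,0,0,0,0,0,0]]]'; python3 w.py w5; python3 - <<'E'
from h import *
from workcell import vision
im=cv2.imread("pics/w5.png"); out=[cv2.resize(im[100:400,170:470],(400,400))]
for n,c in(("scene",(180,60)),("side",(210,190))):
    f=vision.grab_frame(n); np.savez(n+"2",**f); x,y=c; out.append(cv2.resize(f["image"][y:y+150,x:x+150],(400,400),interpolation=2))
cv2.imwrite("pics/over.png",cv2.resize(np.hstack(out),(800,267)))
E
python3 tilt.py scene2 side2 0.557 0.112 0.116
```

```text
clock: 9.57
position: [0.5561, 0.1112, 0.3757]
tool_rot: [3.141, 0.0, 1.477]
force: [0.5, 0.1, -0.5]
grip_width: 0.0177
finger_force: 58.7
[0.5561 0.1112 0.3757] [-0.75  0.55  0.65  1.81 -0.41  0.92 -0.01]
scene2 66 0.1177 [0.555  0.1081 0.1322] [0.5545 0.1086 0.1755]
side2 140 0.12 [0.5565 0.1142 0.1305] [0.5566 0.1141 0.172 ]
axis at z 0.116 [0.5584 0.1122]
axis at z 0.186 [0.5575 0.112 ]
```

View pics/over.png

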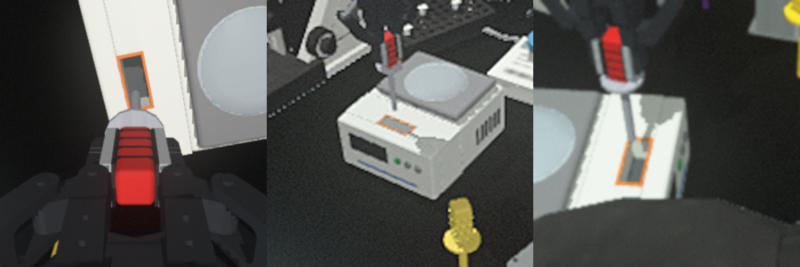

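Tip at (0.558,0.112), inside the slot with about 5 mm of margin per side. Now the descent.

```bash
python3 -m creep '[[[-1,0,-0.1,2,0,0,0],[-1,0,0,2,0,0,0],[-1,0,0,0.5,0,0,0],[-1,0,0,0,0,0,0]]]'; python3 -m creep '[[[-1,0,0,0.5,0,0,0],[-1,0,0,0.5,0,0,0],[-1,0,0,0.3,0,0,0],[-1,0,0,0.3,0,0,0],[-1,0,0,0,0,0,0]]]'
```

```text
clock: 10.22
position: [0.555, 0.1119, 0.3303]
tool_rot: [3.141, -0.0, 1.478]
force: [0.5, -0.5, -1.4]
grip_width: 0.0175
finger_force: 58.9
clock: 10.85
position: [0.555, 0.112, 0.3139]
tool_rot: [3.141, -0.0, 1.478]
force: [0.8, 0.6, 1.9]
grip_width: 0.0172
finger_force: 59.4
```

```bash
python3 -m creep '[[[-1,0,0,0.2,0,0,0],[-1,0,0,0.2,0,0,0]]]';python3 -m creep '[[[-1,0,0,0.2,0,0,0]]]';python3 -m creep '[[[-1,0,0,0.2,0,0,0],[-1,0,0,0,0,0,0]]]'; python3 - <<'E'
from h import *
from workcell import vision
out=[]
for n,c in(("scene",(200,70)),("side",(150,200))):
    f=vision.grab_frame(n); np.savez(n+"3",**f); x,y=c; out.append(cv2.resize(f["image"][y:y+120,x:x+160],(400,300),interpolation=2))
    g=load(n+"0"); v,u=np.mgrid[0:400,0:640]; uv=np.c_[u.ravel(),v.ravel()]
    for k,F in(("before",g),("now",f)):
        W=pts(F,uv); m=(abs(W[:,0]-.62)<.012)&(W[:,1]>.06)&(W[:,1]<.18); print(n,k,np.percentile(W[m,2],[50,95]).round(3))
cv2.imwrite("pics/press.png",np.hstack(out))
E
```

```text
clock: 11.1
position: [0.5553, 0.112, 0.3106]
tool_rot: [3.14, -0.001, 1.478]
force: [-4.7, 0.7, 34.2]
grip_width: 0.0174
finger_force: 63.6
clock: 11.22
position: [0.5556, 0.1118, 0.3099]
tool_rot: [3.139, -0.002, 1.477]
force: [-7.9, 0.4, 58.5]
grip_width: 0.0174
finger_force: 66.7
clock: 11.48
position: [0.5561, 0.1116, 0.3093]
tool_rot: [3.137, -0.003, 1.477]
force: [-10.8, -0.6, 65.3]
grip_width: 0.0176
finger_force: 68.1
scene before [0.103 0.111]
scene now [0.092 0.224]
side before [0.104 0.112]
side now [0.122 0.477]
```

View pics/press.png

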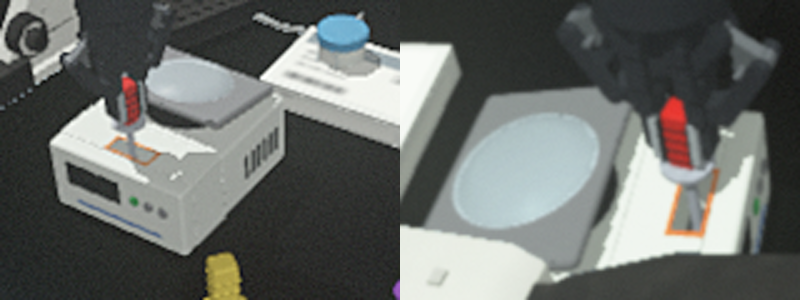

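Bottomed firmly on the stop (TCP 0.3106 at contact, as predicted), and the lid's front is visibly raised (about 0.122). Withdrawing straight up.

```bash
python3 -m creep '[[[-1,0,0,-0.6,0,0,0],[-1,0,0.05,-1,0,0,0],[-1,0,0,-2,0,0,0],[-1,0,0,-3,0,0,0],[-1,0,0,-4,0,0,0],[-1,0,0,-4,0,0,0],[-1,0,0,0,0,0,0]]]'; python3 -m creep '[[[-1,-4.85,-0.77,0,0,0,0],[-1,-4.85,-0.77,0,0,0,0],[-1,-4.85,-0.77,0,0,0,0],[-1,-4.85,-0.77,0,0,0,0],[-1,-4.85,-0.77,0,0,0,0],[-1,-4.85,-0.77,0,0,0,0],[-1,-4.85,-0.75,0,0,0,0],[-1,0,0,0,0,0,0],[-1,0,0,0,0,0,0]]]'; python3 w.py w6; python3 - <<'E'
from h import *
from workcell import vision
for n in("scene","side"): np.savez(n+"4",**vision.grab_frame(n))
a,g=load("side4"),load("side0"); v,u=np.mgrid[0:400,0:640]; uv=np.c_[u.ravel(),v.ravel()]
for F in(g,a):
    W=pts(F,uv); m=(abs(W[:,0]-.62)<.012)&(W[:,1]>.06)&(W[:,1]<.18)&(W[:,2]<.2); print("lid",np.percentile(W[m,2],[50,95]).round(3))
E
python3 tilt.py scene4 side4 0.4705 -0.221 0.19
```

```text
clock: 12.45
position: [0.5556, 0.1117, 0.4542]
tool_rot: [3.138, -0.002, 1.478]
force: [0.0, 0.4, -1.5]
grip_width: 0.0173
finger_force: 59.1
clock: 13.58
position: [0.4703, -0.2208, 0.4511]
tool_rot: [-3.141, -0.0, 1.478]
force: [-0.4, 1.0, -2.2]
grip_width: 0.0171
finger_force: 58.9
[ 0.4703 -0.2208  0.4511] [-0.25  0.39  0.77  1.85 -0.31  1.03  0.55]
lid [0.104 0.112]
lid [0.12  0.126]
scene4 90 0.1947 [ 0.4668 -0.2227  0.2048] [ 0.4668 -0.2232  0.2485]
side4 121 0.1947 [ 0.4711 -0.2176  0.2061] [ 0.4711 -0.2178  0.2504]
axis at z 0.19 [ 0.4698 -0.2196]
axis at z 0.26 [ 0.4731 -0.2198]
```

The lid stays up. The rod is upright, hasn't slipped, and is over the hole. Lowering it.

```bash
python3 -m creep '[[[-1,-0.05,0.05,4,0,0,0],[-1,0,0,4,0,0,0],[-1,0,0,3,0,0,0],[-1,0,0,3,0,0,0],[-1,0,0,3,0,0,0],[-1,0,0,0,0,0,0],[-1,0,0,0,0,0,0]]]'; python3 -m creep '[[[-1,0,0,0.5,0,0,0],[-1,0,0,0.2,0,0,0],[-1,0,0,0.2,0,0,0],[-1,0,0,0.2,0,0,0],[-1,0,0,0,0,0,0],[-1,0,0,0,0,0,0]]]'
```

```text
clock: 14.6
position: [0.4711, -0.2216, 0.2826]
tool_rot: [3.141, 0.0, 1.478]
force: [0.4, -0.2, -0.5]
grip_width: 0.0172
finger_force: 58.8
clock: 15.35
position: [0.4707, -0.2217, 0.2707]
tool_rot: [3.142, 0.0, 1.478]
force: [-0.1, 0.1, -1.5]
grip_width: 0.0171
finger_force: 58.8
```

```bash
python3 -m creep '[[[-1,0,0,0.1,0,0,0],[-1,0,0,0,0,0,0]]]'; python3 -m creep '[[[-1,0,0,0.1,0,0,0],[-1,0,0,0,0,0,0]]]'
```

```text
clock: 15.6
position: [0.4707, -0.2217, 0.2696]
tool_rot: [-3.141, 0.0, 1.478]
force: [-0.1, 0.0, -0.8]
grip_width: 0.0174
finger_force: 58.8
clock: 15.85
position: [0.4707, -0.2217, 0.2688]
tool_rot: [3.141, -0.0, 1.478]
force: [-1.2, 0.4, 1.2]
grip_width: 0.0172
finger_force: 59.2
```

Collar contact is starting. Release and retreat straight up.

```bash
python3 -m creep '[[[1,0,0,0,0,0,0],[1,0,0,0,0,0,0],[1,0,0,0,0,0,0],[1,0,0,0,0,0,0],[1,0,0,0,0,0,0],[1,0,0,-1,0,0,0],[1,0,0,-3,0,0,0],[1,0,0,-3,0,0,0],[1,0,0,-4,0,0,0],[1,0,0,0,0,0,0],[1,0,0,0,0,0,0]]]'; python3 w.py w7; sed -i 's/^f=load/f=load/' rod.py; python3 rod.py w7 | head -8; python3 - <<'E'
from h import *
from workcell import vision
im=cv2.imread("pics/w7.png"); out=[cv2.resize(im[100:400,170:470],(400,400))]
for n,c in(("scene",(260,150)),("side",(280,100))):
    f=vision.grab_frame(n); x,y=c; out.append(cv2.resize(f["image"][y:y+130,x:x+130],(400,400),interpolation=2))
cv2.imwrite("pics/end.png",cv2.resize(np.hstack(out),(800,267)))
E
```

```text
clock: 17.23
position: [0.4706, -0.2214, 0.3788]
tool_rot: [3.141, -0.0, 1.478]
force: [0.3, 0.4, 0.7]
grip_width: 0.0856
finger_force: 0.0
[ 0.4706 -0.2214  0.3788] [-0.19  0.48  0.71  1.93 -0.4   0.88  0.63]
w7 stand 0.0849 ((467.9510803222656, -256.0757141113281), (149.99200439453125, 59.9317626953125), 84.7033920288086)
red ztop 0.1345 top rect ((470.64794921875, -220.72903442382812), (16.423189163208008, 15.567024230957031), 84.62259674072266) px (322.0, 210.0)
blue ztop 0.1087 top rect ((466.3994445800781, -279.6787109375), (1.8810139894485474, 20.841127395629883), 84.62117767333984) px (323.5, 266.0)
blue ztop 0.1179 top rect ((465.937744140625, -279.7942199707031), (1.832283616065979, 20.96678352355957), 84.62105560302734) px (323.0, 272.0)
blue ztop 0.1344 top rect ((464.9708251953125, -289.6222839355469), (24.126392364501953, 23.261930465698242), 84.62057495117188) px (323.0, 294.5)
blue tri (array([ 0.47775982, -0.14224469,  0.34765959]), np.float64(0.0))
```

View pics/end.png

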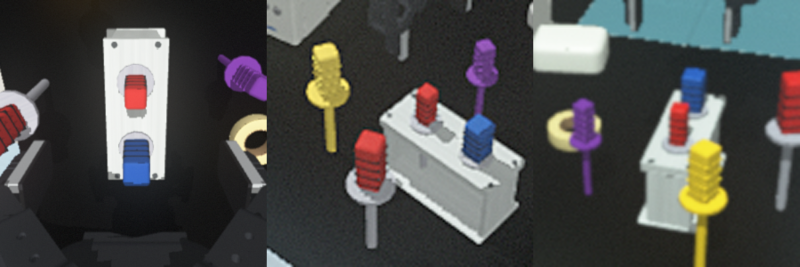

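The rod hangs upright in its hole (grip top 0.1345, as at the start), the gripper is clear and the lid is open.

```bash
python3 -c "
from workcell import bot; print(bot.job_done())"
```

```text
the job is handed in; nothing more can be done
None
```

The job is handed in: the latch was pressed to its stop and the lid popped open, and the release rod hangs upright in the stand with the gripper clear, after about 17 s on the robot's clock.

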